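Coating gauge: zero check, then a held reading on a sloping valve cover

TASK

Check the paint thickness on the check valve: take the pen-type gauge out of its desk stand and first prove its zero, pressing its sprung nose lightly onto the bare round steel plate for a good second with the gauge upright. Then press the nose lightly inside the ring marked on the valve's sloping cover, with the gauge square to that cover, and finish while holding it there for the reading, gripper closed on the gauge and nothing put down. A light press sends the nose roughly half way in; never press hard, and leave the loose tools and parts where they lie.

Things in the scene. Friction and masses are not known exactly. Their poses are not given: they have to be found in the camera images.
- gauge: Pen-type coating gauge, light grey, 0.10 to 0.16 kg, standing nose down in the stand. Body 24 (own x) x 36 (own y) x 90 mm (own z, from nose to top end); origin at the centre of its underside, the shoulder that rests on the stand's top. Below it: a fixed collar, 20 mm thick, 16 mm long, then the steel nose, its tip 40 mm below the origin when free. Grip across the 36 mm, upper half
- nose (a joint): How far the sprung nose is pushed into the gauge, m: 0 = fully out, 0.008 = at its stop. Spring 0.7 N per mm from zero, so half way in (4 mm) is about 2.8 N
- nose_tip (a point): Centre of the flat end of the nose (8 mm in diameter), on the gauge's axis; moves with the nose; its z axis is the gauge's z axis
- stand: Black plastic desk stand, fixed, 70 (own x) x 64 (own y) x 50 mm high on a thin rubber foot; round upright hole 22.5 mm in diameter through its middle, in which the gauge's collar and nose hang 40 mm deep; origin under its centre on the bench. It turns and swaps places with the zero plate between starts
- zero_plate: Bare steel disc, 50 mm in diameter, 9 mm thick, on a dark rubber foot 74 mm in diameter and 3 mm thick, fixed flat on the bench: its steel top is 12 mm above the bench. Origin on the bench under its centre, z up
- valve: Grey painted swing check valve, fixed, lying on the bench with its pipe axis level along own x: two round flanges 165 mm in diameter at the two ends, 230 mm over the faces, axis 82 mm above the bench, two timber chocks underneath; a round neck leans 20 degrees towards own -x and carries the cover. Origin on the bench under its middle
- cover: The valve's round cover, fixed to it: 132 mm in diameter, 14 mm thick, its flat face tilted 20 degrees from level towards the valve's own -x (towards the robot, give or take the valve's yaw). Own z is the outward normal of the face; origin at the centre of its underside. Six hex bolt heads, 8 mm high, on a 108 mm circle; the face inside them is free. Its middle is about 184 mm above the bench
- spot (a point): Centre of the marked ring on the cover's face: a white painted ring, 28 mm inside, 33 mm outside diameter, a little off the cover's middle. z axis is the outward normal of the face
- hammer: Bystander: hammer with dark wooden handle, 260 mm, lying far to the left of the valve; origin under its middle
- wrench: Bystander: flat steel wrench, 190 mm, left of the valve; origin under its middle
- screwdriver: Bystander: green-handled screwdriver, 200 mm, right of the valve; origin under its middle
- driver: Bystander: red cordless nut driver lying on its side, about 220 x 165 x 54 mm, beyond and to the right; origin under its motor housing
- marker: Bystander: white paint marker, 140 mm long, 16 mm thick, lying left of the valve; origin under its middle
- bolt: Bystander: hex bolt 58 mm long, head 18 mm, lying right of the valve; origin under its head's inner face

How it is judged:
On the way, in this order (a step that is already met when the one before it is completed fails the run):
1. the gauge is drawn up out of its stand in the fingers (z of gauge in the frame of stand above 0.095 m and contact force between the fingers and gauge above 2 N), for 0.2 s.
2. zero check: held in the fingers, upright within 0.12 rad (7 degrees), the gauge's nose presses on the bare zero plate, pushed in 1.5 to 7 mm, for 0.6 s (value of joint nose between 0.0015 and 0.007 m and contact force between the fingers and gauge above 2 N and contact force between gauge and zero_plate above 0.8 N and horizontal distance between nose_tip and zero_plate below 0.022 m and angle between the z axis of gauge and the z axis of zero_plate, either way round below 0.12 rad), for 0.6 s.
At the end, for the whole second after the job is handed in: The gauge is held still in the fingers with its nose tip within 10 mm of the centre of the ring on the cover (the whole tip inside the ring), its axis within 0.12 rad (7 degrees) of square to the cover, the nose pushed in 1.5 to 7 mm, pressing on the cover with 0.8 to 8 N (value of joint nose between 0.0015 and 0.007 m and contact force between the fingers and gauge above 2 N and distance between nose_tip and spot below 0.01 m and angle between the z axis of gauge and the z axis of spot, either way round below 0.12 rad and contact force between gauge and cover between 0.8 and 8 N and linear speed of gauge below 0.02 m/s); the arm keeps its last pose, push and grip.
It fails at once if the gauge is pressed hard (over 15 N) on the plate or on the valve (contact force between gauge and zero_plate above 15 N or contact force between gauge and valve above 15 N).
It fails at once if a loose tool or part on the bench is shifted by more than 30 mm (distance of any of hammer, wrench, screwdriver, driver, marker, bolt from where it was at the start of the episode above 0.03 m).
It also fails if it takes over 67 s, if anything falls off the work surface, if the arm or the gripper's body presses on something with over 40 N, if the wrist force passes 120 N, or if a joint passes its speed limit or range.

ROBOT

A 7-joint arm with a two-finger parallel gripper is mounted at the origin on the work surface. World frame = base frame: x ahead of the robot, y to its left, z up, the work surface at z = 0. Lengths are in m, angles in rad, forces in N, time in s.
With the tool pointing down it reaches from about 0.425 to 0.8 m from the base axis. Payload 8.3 kg.
Tool frame: the origin (TCP) lies midway between the tips of the shut fingers; the grasp point (between the pads) lies env.pinch_z behind it (env.pinch_z is the distance from the TCP to the grasp point, in m); z points along the fingers, y is the line along which they close (so a half turn about z gives the same grasp; the last joint's range is limited). The gripper opens to 85 mm and grips with 20 to 120 N. Pads are 22 mm wide; open, the fingers measure 114 mm over their backs; the gripper's body (76 mm by 85 mm) begins 54 mm behind the grasp point. The pads swing forward as they close: fully open they stand 13 mm farther back than shut.
Start: joints at [1.183, 0.383, 0.016, 1.37, -0.006, 1.388, -0.046], TCP at [0.199, -0.592, 0.231] pointing down, gripper open.
Joint ranges: [-2.95, 2.95], [-0.25, 2.06], [-1.52, 1.56], [0.18, 2.33], [-1.44, 4.58], [0.02, 2.06], [-3.01, 3.01]. Speed limits (rad/s): [2.39, 2.39, 3.01, 3.01, 3.14, 3.14, 3.14].

INTERFACE

Orientations are given as a rotation vector (axis times angle).
In Python, from rig import status, camera, env gives the robot as it stands.
- The arm moves only by the tool send_rows, never from a script. Its argument "increments" is a list of rows, each an object of numbers: "fingers": the finger opening in mm, from 0 to 85.4; "tx", "ty", "tz": the shift along the tool's x, y, z in mm; "yaw": the turn about the tool's z in rad. A call has 1 to 12 rows; each row shifts and turns the commanded pose from where the row before left it, along the tool's axes as they then stand; what a row does not reach is not made up. A row lasts 1/12 s, in which the tool goes at most 41.7 mm and 7.16 degrees, less where a joint would pass 70% of its speed; a pose out of reach is approached as far as the arm can. A call is refused whole if a number of a shift passes 41.7 or a number of a turn 0.125, either way. A call with a gripper value outside its range is refused whole. The fingers move at their own pace and stop on an object; "newtons" is the grip in N (left out, the last holds). Time passes only in rows, so rows that do not move let the fingers close. It gives the time, the measured TCP pose, the force, the opening and the grip force at its end, in the units of the state.
- status.get_state(): the state, without advancing time (a new reading comes with each control period).
- camera(name): name is "side" or "top"; returns a dict with "img" (400x640x3 uint8, blue, green, red), "mtx" (3x3 intrinsics, pixels), "T" (4x4, takes a point from camera to world coordinates). Camera axes: x right, y up, looking along -z (the intrinsics and any distortion apply to the point x, -y, -z); pixel columns grow to the right and rows downward; lengths in m; the calibration is good to about 2 mm. A picture is of the moment at which its call begins. There is no depth.
- env.hand_in(): hands the job in; it is judged then, once.
The state is a dict: "time": time; "joints": joint angles; "dq": joint speeds; "tau": joint torques, N m; "tcp_pos": TCP position; "eef_rot": TCP orientation; "ft_force": force on the tool from outside, world axes, zero at the start; "wrist_torque": the same for the moment, N m; "opening": opening from 0.0 (shut) to 1.0 (fully open); "finger_force": force on a finger pad.
Only numpy, scipy, OpenCV 4.12 (cv2) and the standard library are available. Lean on these libraries where they do the work, as an engineer would, in place of code of your own. Each camera call takes 0.05 s, during which the arm holds its last target. There are 200 camera calls.

## Working session

There is one attempt and no reset: what is moved stays moved. The work goes in short steps, Python scripts to look and compute and a tool call to move; the robot and the scene stay as the last step left them, time stands still between calls to the robot, and variables do not carry over. Pictures are saved under pics/ and viewed, at most 10 in all, crops included, and the job is handed in when it is done.

Besides the shell and the picture viewer there is one more tool, called after "Emit:" by a JSON object that holds its "api" and its "payload". send_rows: Moves the arm, as the interface text tells. Its arguments: {"type":"object","properties":{"increments":{"type":"array","items":{"type":"object","properties":{"fingers":{"type":"number"},"tx":{"type":"number"},"ty":{"type":"number"},"tz":{"type":"number"},"yaw":{"type":"number"}}}},"newtons":{"type":"number"}},"required":["increments"]}

```bash
mkdir -p pics; ls
python3 - <<'E'
from rig import status,camera,env
import cv2,numpy as np
s=status.get_state(); print({k:np.round(v,3) for k,v in s.items()}); print(env.pinch_z)
for n in("side","top"):
    c=camera(n); cv2.imwrite(f"pics/{n}0.png",c["img"]); np.savez(f"{n}0.npz",**c); print(n,c.keys(),c["mtx"].round(1).tolist(),c["T"].round(3).tolist())
E
```

```text
pics
{'time': np.float64(0.0), 'joints': array([ 1.183,  0.384,  0.016,  1.371, -0.006,  1.388, -0.047]), 'dq': array([-0.002,  0.   , -0.001, -0.   ,  0.001, -0.   ,  0.001]), 'tau': array([-0.0000e+00, -6.2760e+01,  8.4400e-01, -3.7182e+01,  1.7000e-02,
        1.4000e-02, -0.0000e+00]), 'tcp_pos': array([ 0.199, -0.592,  0.23 ]), 'eef_rot': array([-3.098e+00, -5.080e-01,  1.000e-03]), 'ft_force': array([ 0.308, -0.493, -1.903]), 'wrist_torque': array([-0.046,  0.003, -0.01 ]), 'finger_force': np.float64(0.0), 'opening': np.float64(1.004)}
0.0187
side dict_keys(['img', 'mtx', 'T']) [[419.3, 0.0, 320.2], [0.0, 419.3, 197.9], [0.0, 0.0, 1.0]] [[-0.946, 0.235, -0.222, 0.348], [-0.322, -0.648, 0.69, 0.707], [0.018, 0.725, 0.689, 0.866], [0.0, 0.0, 0.0, 1.0]]
top dict_keys(['img', 'mtx', 'T']) [[387.6, 0.0, 325.1], [0.0, 387.6, 198.2], [0.0, 0.0, 1.0]] [[0.032, 0.978, -0.208, 0.367], [-0.999, 0.032, -0.004, -0.012], [0.003, 0.208, 0.978, 1.134], [0.0, 0.0, 0.0, 1.0]]
```

View pics/side0.png

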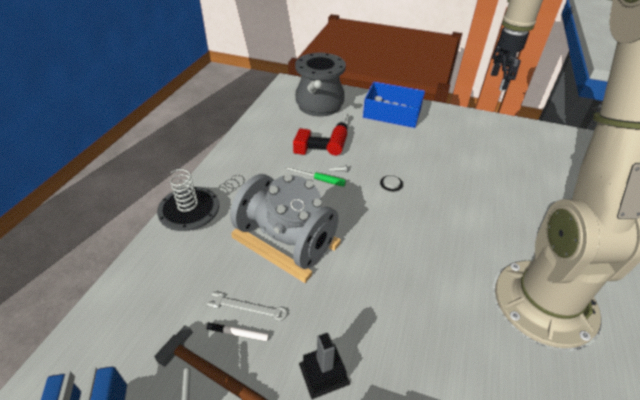

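View pics/top0.png

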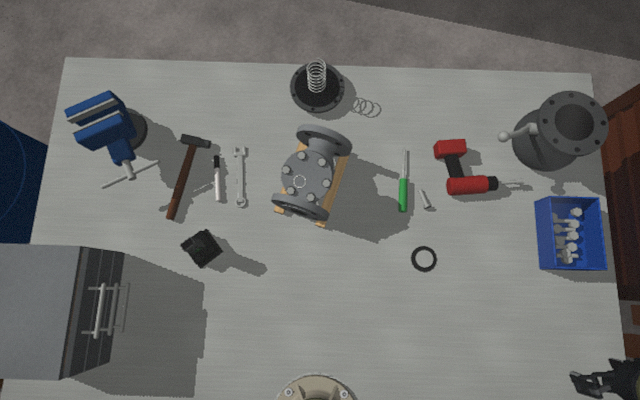

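```bash
cat > h.py <<'E'
import numpy as np,cv2
def load(n,k=0):
    return np.load(f"{n}{k}.npz")
def ray(c,uv):
    K,T=c["mtx"],c["T"]; p=np.linalg.solve(K,[uv[0],uv[1],1]); d=T[:3,:3]@(p*[1,-1,-1]); return T[:3,3],d/np.linalg.norm(d)
def plane(c,uv,z):
    o,d=ray(c,uv); return o+d*(z-o[2])/d[2]
def tri(a,ua,b,ub):
    o,d=ray(a,ua);p,e=ray(b,ub)
    s=np.linalg.lstsq(np.c_[d,-e],p-o,rcond=None)[0]; A=o+d*s[0];B=p+e*s[1]
    return (A+B)/2,np.linalg.norm(A-B)
def proj(c,P):
    T=c["T"];q=T[:3,:3].T@(np.asarray(P)-T[:3,3]);q=q*[1,-1,-1];r=c["mtx"]@q;return r[:2]/r[2]
def crop(c,x,y,w,h,f):
    return cv2.resize(c["img"][y:y+h,x:x+w],None,fx=f,fy=f,interpolation=cv2.INTER_CUBIC)
E
python3 - <<'E'
from h import *
s,t=load("side"),load("top")
a=np.hstack([crop(s,290,325,66,75,6)[:450,:396],crop(t,170,215,66,75,6)])
b=np.hstack([crop(s,225,165,132,50,3)])
cv2.imwrite("pics/c1.png",a)
cv2.imwrite("pics/c2.png",np.hstack([crop(s,225,165,120,110,3.3),crop(t,260,115,110,110,3.3)]))
# plate
for n,c,(x,y,w,h) in(("s",s,(375,170,34,28)),("t",t,(405,240,40,36))):
    g=cv2.cvtColor(c["img"][y:y+h,x:x+w],6); m=(g<70).astype(np.uint8)
    cs,_=cv2.findContours(m,0,1); k=max(cs,key=cv2.contourArea); e=cv2.fitEllipse(k); u=(e[0][0]+x,e[0][1]+y)
    print(n,u,e[1],plane(c,u,.003).round(4))
E
```

```text
s (391.2451515197754, 182.80689239501953) (13.604125022888184, 20.296873092651367) [ 0.439  -0.2986  0.003 ]
t (423.50281715393066, 258.473934173584) (23.4672908782959, 25.062971115112305) [ 0.4385 -0.2977  0.003 ]
```

View pics/c1.png

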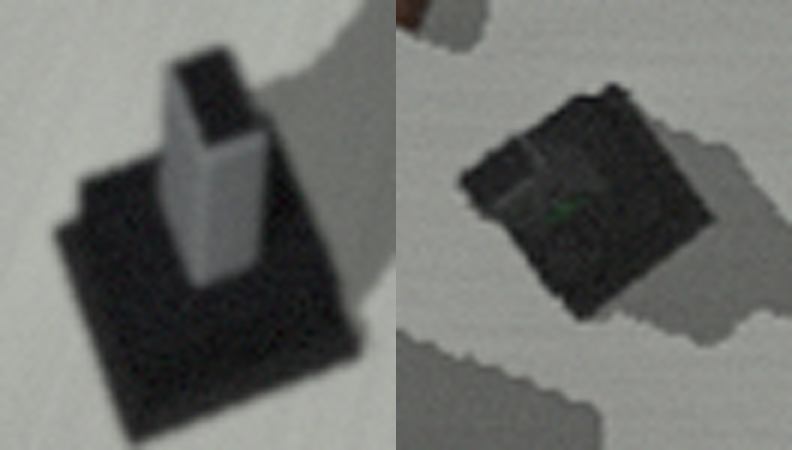

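View pics/c2.png

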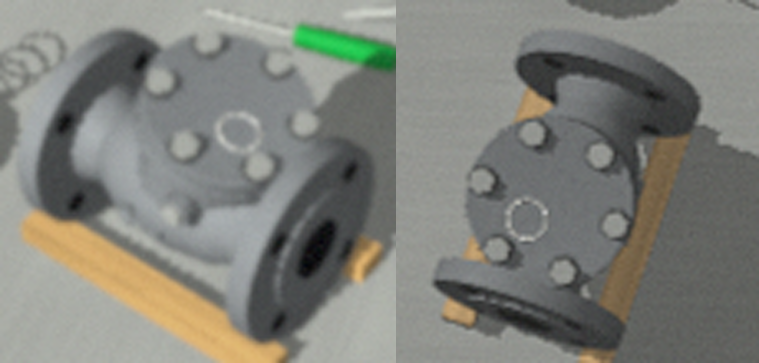

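Run:
```python
from h import *
s,t=load("side"),load("top")
def S2(p):return np.array(p)/3.3+[225,165]
def T2(p):return (np.array(p)-[396,0])/3.3+[260,115]
def S1(p):return np.array(p)/6+[290,325]
def T1(p):return (np.array(p)-[396,0])/6+[170,215]
bs=[(259,165),(305,124),(278,63),(208,43),(159,80),(186,145)]
bt=[(499,250),(565,272),(615,224),(600,155),(533,134),(483,180)]
P=[]
for a,b in zip(bs,bt):
    p,e=tri(s,S2(a),t,T2(b));P.append(p);print("bolt",p.round(4),round(e,4))
P=np.array(P);c=P.mean(0);u,w,v=np.linalg.svd(P-c);n=v[2]*np.sign(v[2][2]);print("c",c.round(4),"n",n.round(3),"tilt",np.degrees(np.arccos(n[2])),"dir",np.degrees(np.arctan2(n[1],n[0])),"r",np.linalg.norm(P-c,axis=1).round(4), w)
# ring
p,e=tri(s,S2((239,132)),t,T2((526,220)));print("ring",p.round(4),e)
print("offs plane",(p-c)@n)
print("gauge side z.14");G=[plane(s,S1(q),.14) for q in[(170,65),(225,47),(265,130),(205,150)]]
for g in G:print(g.round(4))
G=np.array(G);print(np.linalg.norm(np.diff(np.r_[G,G[:1]],axis=0),axis=1),G.mean(0))
G=np.array([plane(t,T1(q),.14) for q in[(460,182),(520,138),(545,165),(487,208)]])
for g in G:print(g.round(4))
print(np.linalg.norm(np.diff(np.r_[G,G[:1]],axis=0),axis=1),G.mean(0))
for a,b in[((170,65),(545,165)),((225,47),(487,208)),((265,130),(460,182)),((205,150),(520,138))]:print("tri",tri(s,S1(a),t,T1(b)))
print("stand bottom",[plane(s,S1(q),.0).round(4) for q in[(135,440),(360,350)]],[plane(t,T1(q),.0).round(4) for q in[(713,218),(583,320)]])
print("stand top",[plane(s,S1(q),.05).round(4) for q in[(80,182),(135,440-45)]],[plane(t,T1(q),.05).round(4) for q in[(620,88),(713,218),(583,320)]])
```

```text
bolt [0.5883 0.0784 0.172 ] 0.0011
bolt [0.5726 0.0269 0.1702] 0.0003
bolt [ 0.6072 -0.0105  0.1874] 0.0004
bolt [0.6569 0.0025 0.2028] 0.0004
bolt [0.6722 0.0541 0.2051] 0.0016
bolt [0.6382 0.0918 0.1879] 0.0012
c [0.6226 0.0405 0.1876] n [-0.341  0.087  0.936] tilt 20.588946042032322 dir 165.61880303943607 r [0.0534 0.0546 0.0533 0.0534 0.0544 0.0536] [0.09399917 0.09229831 0.0014622 ]
ring [0.6111 0.0582 0.1781] 0.0007315249112779887
offs plane -0.0034429427859422527
gauge side z.14
[0.4642 0.3343 0.14  ]
[0.4499 0.3228 0.14  ]
[0.4298 0.3449 0.14  ]
[0.4451 0.3571 0.14  ]
[0.01830633 0.02983011 0.01951615 0.02969884] [0.44725356 0.33979067 0.14      ]
[0.4432 0.356  0.14  ]
[0.4626 0.3325 0.14  ]
[0.4515 0.3207 0.14  ]
[0.4326 0.3434 0.14  ]
[0.03055198 0.01624114 0.02958462 0.01648965] [0.44747236 0.33815692 0.14      ]
tri (array([0.4596344 , 0.32650391, 0.12518032]), np.float64(0.013718464218736709))
tri (array([0.43867107, 0.33555114, 0.16449267]), np.float64(0.015480950236854876))
tri (array([0.43534917, 0.35099193, 0.15222904]), np.float64(0.01371421057362514))
tri (array([0.45739819, 0.34236237, 0.10960374]), np.float64(0.0163087339436055))
stand bottom [array([0.4538, 0.3934, 0.    ]), array([0.3912, 0.3402, 0.    ])] [array([0.4405, 0.2838, 0.    ]), array([0.3901, 0.3418, 0.    ])]
stand top [array([0.4934, 0.3384, 0.05  ]), array([0.4523, 0.3986, 0.05  ])] [array([0.4962, 0.3194, 0.05  ]), array([0.4373, 0.2708, 0.05  ]), array([0.3891, 0.3262, 0.05  ])]
```

Emit:
{"api": "send_rows", "payload": {"increments": [{"yaw": -0.096, "tz": -17, "fingers": 85}, {"yaw": -0.096, "tz": -17}, {"yaw": -0.096, "tz": -17}, {"yaw": -0.096, "tz": -17}, {"tx": 34.6, "ty": -6.6}, {"tx": 34.6, "ty": -6.6}, {"tx": 34.6, "ty": -6.6}, {"tx": 34.6, "ty": -6.6}, {"tx": 34.6, "ty": -6.6}, {"tx": 34.6, "ty": -6.6}, {"tx": 34.6, "ty": -6.6}, {"tx": 34.6, "ty": -6.6}]}}

```text
invalid input
```

Emit:
{"api": "send_rows", "payload": {"increments": [{"tx": 34.6, "ty": -6.6}, {"tx": 34.6, "ty": -6.6}, {"tx": 34.6, "ty": -6.6}, {"tx": 34.6, "ty": -6.6}, {"tx": 34.6, "ty": -6.6}, {"tx": 34.6, "ty": -6.6}, {"tx": 34.6, "ty": -6.6}, {"tx": 34.6, "ty": -6.6}, {}, {}, {}]}}

```text
invalid input
```

Emit:
{"api": "send_rows", "payload": {"increments": [{"tx": 0, "ty": 0, "tz": -17, "yaw": -0.096, "fingers": 85}, {"tx": 0, "ty": 0, "tz": -17, "yaw": -0.096, "fingers": 85}, {"tx": 0, "ty": 0, "tz": -17, "yaw": -0.096, "fingers": 85}, {"tx": 0, "ty": 0, "tz": -17, "yaw": -0.096, "fingers": 85}, {"tx": 34.6, "ty": -6.6, "tz": 0, "yaw": 0, "fingers": 85}, {"tx": 34.6, "ty": -6.6, "tz": 0, "yaw": 0, "fingers": 85}, {"tx": 34.6, "ty": -6.6, "tz": 0, "yaw": 0, "fingers": 85}, {"tx": 34.6, "ty": -6.6, "tz": 0, "yaw": 0, "fingers": 85}, {"tx": 34.6, "ty": -6.6, "tz": 0, "yaw": 0, "fingers": 85}, {"tx": 34.6, "ty": -6.6, "tz": 0, "yaw": 0, "fingers": 85}, {"tx": 34.6, "ty": -6.6, "tz": 0, "yaw": 0, "fingers": 85}, {"tx": 34.6, "ty": -6.6, "tz": 0, "yaw": 0, "fingers": 85}]}}

```text
time: 1.1
tcp_pos: [0.3758, -0.3704, 0.299]
eef_rot: [-2.946, -1.09, 0.0]
ft_force: [0.3, 0.1, 0.7]
opening: 0.999
finger_force: 0.0
```

Emit:
{"api": "send_rows", "payload": {"increments": [{"tx": 34.6, "ty": -6.6, "tz": 0, "yaw": 0, "fingers": 85}, {"tx": 34.6, "ty": -6.6, "tz": 0, "yaw": 0, "fingers": 85}, {"tx": 34.6, "ty": -6.6, "tz": 0, "yaw": 0, "fingers": 85}, {"tx": 34.6, "ty": -6.6, "tz": 0, "yaw": 0, "fingers": 85}, {"tx": 34.6, "ty": -6.6, "tz": 0, "yaw": 0, "fingers": 85}, {"tx": 34.6, "ty": -6.6, "tz": 0, "yaw": 0, "fingers": 85}, {"tx": 34.6, "ty": -6.6, "tz": 0, "yaw": 0, "fingers": 85}, {"tx": 34.6, "ty": -6.6, "tz": 0, "yaw": 0, "fingers": 85}, {"tx": 17.2, "ty": -31.3, "tz": 0, "yaw": 0, "fingers": 85}, {"tx": 17.2, "ty": -31.3, "tz": 0, "yaw": 0, "fingers": 85}, {"tx": 17.2, "ty": -31.3, "tz": 0, "yaw": 0, "fingers": 85}, {"tx": 17.2, "ty": -31.3, "tz": 0, "yaw": 0, "fingers": 85}]}}

```text
time: 2.1
tcp_pos: [0.521, -0.0102, 0.2987]
eef_rot: [-2.946, -1.09, 0.001]
ft_force: [0.2, -0.4, 0.2]
opening: 0.998
finger_force: 0.0
```

Emit:
{"api": "send_rows", "payload": {"increments": [{"tx": 17.2, "ty": -31.3, "tz": 0, "yaw": 0, "fingers": 85}, {"tx": 17.2, "ty": -31.3, "tz": 0, "yaw": 0, "fingers": 85}, {"tx": 17.2, "ty": -31.3, "tz": 0, "yaw": 0, "fingers": 85}, {"tx": 17.2, "ty": -31.3, "tz": 0, "yaw": 0, "fingers": 85}, {"tx": 17.2, "ty": -31.3, "tz": 0, "yaw": 0, "fingers": 85}, {"tx": 17.2, "ty": -31.3, "tz": 0, "yaw": 0, "fingers": 85}, {"tx": 17.2, "ty": -31.3, "tz": 0, "yaw": 0, "fingers": 85}, {"tx": 17.2, "ty": -31.3, "tz": 0, "yaw": 0, "fingers": 85}, {"tx": 17.2, "ty": -31.3, "tz": 0, "yaw": 0, "fingers": 85}, {"tx": 0, "ty": 0, "tz": 0, "yaw": 0, "fingers": 85}, {"tx": 0, "ty": 0, "tz": 0, "yaw": 0, "fingers": 85}]}}

```text
time: 3.02
tcp_pos: [0.4542, 0.3052, 0.2988]
eef_rot: [-2.942, -1.098, 0.002]
ft_force: [0.8, -1.0, -0.3]
opening: 0.994
finger_force: 0.0
```

Emit:
{"api": "send_rows", "payload": {"increments": [{"tx": 17, "ty": -30, "tz": 0, "yaw": 0, "fingers": 85}, {"tx": 0, "ty": 0, "tz": 25, "yaw": 0, "fingers": 85}, {"tx": 0, "ty": 0, "tz": 25, "yaw": 0, "fingers": 85}, {"tx": 0, "ty": 0, "tz": 25, "yaw": 0, "fingers": 85}, {"tx": 0, "ty": 0, "tz": 25, "yaw": 0, "fingers": 85}, {"tx": 0, "ty": 0, "tz": 0, "yaw": 0, "fingers": 85}, {"tx": 0, "ty": 0, "tz": 0, "yaw": 0, "fingers": 85}]}}

```text
time: 3.6
tcp_pos: [0.4494, 0.3347, 0.1985]
eef_rot: [2.946, 1.087, -0.004]
ft_force: [-0.1, -0.1, 0.9]
opening: 0.994
finger_force: 0.0
```

Run:
```python
from rig import status,camera
from h import *
s=status.get_state();print(s["tcp_pos"],s["eef_rot"])
for n in("side","top"):np.savez(n+"1.npz",**camera(n))
a,b=load("side",1),load("top",1)
cv2.imwrite("pics/c3.png",np.hstack([crop(a,265,270,100,130,4),crop(b,150,180,100,130,4)]))
```

```text
[0.44940933 0.33469314 0.19853214] [ 2.94621831  1.08713698 -0.00437807]
```

View pics/c3.png

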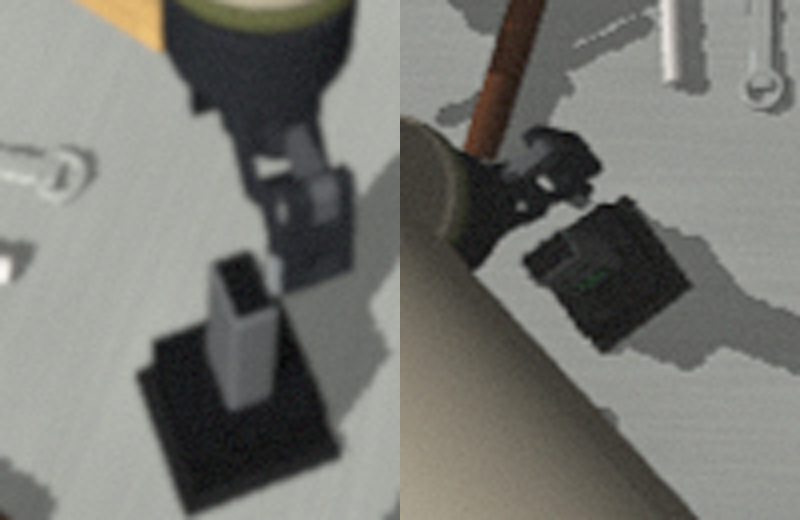

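Emit:
{"api": "send_rows", "payload": {"increments": [{"tx": 1.3, "ty": -4.6, "tz": 20, "yaw": 0, "fingers": 85}, {"tx": 0, "ty": 0, "tz": 20, "yaw": 0, "fingers": 85}, {"tx": 0, "ty": 0, "tz": 20, "yaw": 0, "fingers": 85}, {"tx": 0, "ty": 0, "tz": 20, "yaw": 0, "fingers": 85}, {"tx": 0, "ty": 0, "tz": 20, "yaw": 0, "fingers": 85}, {"tx": 0, "ty": 0, "tz": 0, "yaw": 0, "fingers": 85}, {"tx": 0, "ty": 0, "tz": 0, "yaw": 0, "fingers": 85}]}}

```text
time: 4.28
tcp_pos: [0.4477, 0.3409, 0.1004]
eef_rot: [-2.946, -1.09, -0.001]
ft_force: [1.0, 0.8, 1.0]
opening: 0.995
finger_force: 0.0
```

Emit:
{"api": "send_rows", "payload": {"increments": [{"tx": 0, "ty": 0, "tz": 0, "yaw": 0, "fingers": 50}, {"tx": 0, "ty": 0, "tz": 0, "yaw": 0, "fingers": 44}, {"tx": 0, "ty": 0, "tz": 0, "yaw": 0, "fingers": 40}, {"tx": 0, "ty": 0, "tz": 0, "yaw": 0, "fingers": 36}, {"tx": 0, "ty": 0, "tz": 0, "yaw": 0, "fingers": 25}, {"tx": 0, "ty": 0, "tz": 0, "yaw": 0, "fingers": 20}, {"tx": 0, "ty": 0, "tz": 0, "yaw": 0, "fingers": 20}, {"tx": 0, "ty": 0, "tz": 0, "yaw": 0, "fingers": 20}], "newtons": 40}}

```text
time: 4.95
tcp_pos: [0.4478, 0.3414, 0.1005]
eef_rot: [-2.946, -1.09, -0.003]
ft_force: [-1.1, -1.0, 5.2]
opening: 0.417
finger_force: 40.4
```

Emit:
{"api": "send_rows", "payload": {"increments": [{"tx": 0, "ty": 0, "tz": -10, "yaw": 0, "fingers": 20}, {"tx": 0, "ty": 0, "tz": -10, "yaw": 0, "fingers": 20}, {"tx": 0, "ty": 0, "tz": -20, "yaw": 0, "fingers": 20}, {"tx": 0, "ty": 0, "tz": -20, "yaw": 0, "fingers": 20}, {"tx": 0, "ty": 0, "tz": -30, "yaw": 0, "fingers": 20}, {"tx": 0, "ty": 0, "tz": -30, "yaw": 0, "fingers": 20}, {"tx": 0, "ty": 0, "tz": -30, "yaw": 0, "fingers": 20}, {"tx": 0, "ty": 0, "tz": -30, "yaw": 0, "fingers": 20}, {"tx": 0, "ty": 0, "tz": -30, "yaw": 0, "fingers": 20}, {"tx": 0, "ty": 0, "tz": -30, "yaw": 0, "fingers": 20}, {"tx": 0, "ty": 0, "tz": 0, "yaw": 0, "fingers": 20}]}}

```text
time: 5.87
tcp_pos: [0.4478, 0.3424, 0.3467]
eef_rot: [-2.944, -1.09, -0.014]
ft_force: [-0.3, 0.7, -1.4]
opening: 0.418
finger_force: 40.5
```

Emit:
{"api": "send_rows", "payload": {"increments": [{"tx": -17.1, "ty": 27.7, "tz": 0, "yaw": 0, "fingers": 20}, {"tx": -17.1, "ty": 27.7, "tz": 0, "yaw": 0, "fingers": 20}, {"tx": -17.1, "ty": 27.7, "tz": 0, "yaw": 0, "fingers": 20}, {"tx": -17.1, "ty": 27.7, "tz": 0, "yaw": 0, "fingers": 20}, {"tx": -17.1, "ty": 27.7, "tz": 0, "yaw": 0, "fingers": 20}, {"tx": -17.1, "ty": 27.7, "tz": 0, "yaw": 0, "fingers": 20}, {"tx": -17.1, "ty": 27.7, "tz": 0, "yaw": 0, "fingers": 20}, {"tx": -17.1, "ty": 27.7, "tz": 0, "yaw": 0, "fingers": 20}, {"tx": -17.1, "ty": 27.7, "tz": 0, "yaw": 0, "fingers": 20}, {"tx": -17.1, "ty": 27.7, "tz": 0, "yaw": 0, "fingers": 20}]}}

```text
time: 6.7
tcp_pos: [0.4972, 0.0179, 0.3399]
eef_rot: [2.946, 1.091, 0.0]
ft_force: [0.7, 0.9, -0.7]
opening: 0.411
finger_force: 40.4
```

Emit:
{"api": "send_rows", "payload": {"increments": [{"tx": -25.4, "ty": 20, "tz": 0, "yaw": 0, "fingers": 20}, {"tx": -25.4, "ty": 20, "tz": 0, "yaw": 0, "fingers": 20}, {"tx": -25.4, "ty": 20, "tz": 0, "yaw": 0, "fingers": 20}, {"tx": -25.4, "ty": 20, "tz": 0, "yaw": 0, "fingers": 20}, {"tx": -25.4, "ty": 20, "tz": 0, "yaw": 0, "fingers": 20}, {"tx": -25.4, "ty": 20, "tz": 0, "yaw": 0, "fingers": 20}, {"tx": -25.4, "ty": 20, "tz": 0, "yaw": 0, "fingers": 20}, {"tx": -25.4, "ty": 20, "tz": 0, "yaw": 0, "fingers": 20}, {"tx": -25.4, "ty": 20, "tz": 0, "yaw": 0, "fingers": 20}, {"tx": -25.4, "ty": 20, "tz": 0, "yaw": 0, "fingers": 20}, {"tx": 0, "ty": 0, "tz": 0, "yaw": 0, "fingers": 20}, {"tx": 0, "ty": 0, "tz": 0, "yaw": 0, "fingers": 20}]}}

```text
time: 7.7
tcp_pos: [0.4339, -0.2997, 0.3391]
eef_rot: [-2.948, -1.084, 0.001]
ft_force: [0.6, 0.5, -1.3]
opening: 0.421
finger_force: 40.5
```

Emit:
{"api": "send_rows", "payload": {"increments": [{"tx": 4.7, "ty": 2.1, "tz": 25, "yaw": 0, "fingers": 20}, {"tx": 0, "ty": 0, "tz": 30, "yaw": 0, "fingers": 20}, {"tx": 0, "ty": 0, "tz": 30, "yaw": 0, "fingers": 20}, {"tx": 0, "ty": 0, "tz": 30, "yaw": 0, "fingers": 20}, {"tx": 0, "ty": 0, "tz": 30, "yaw": 0, "fingers": 20}, {"tx": 0, "ty": 0, "tz": 30, "yaw": 0, "fingers": 20}, {"tx": 0, "ty": 0, "tz": 20, "yaw": 0, "fingers": 20}, {"tx": 0, "ty": 0, "tz": 15, "yaw": 0, "fingers": 20}, {"tx": 0, "ty": 0, "tz": 10, "yaw": 0, "fingers": 20}, {"tx": 0, "ty": 0, "tz": 0, "yaw": 0, "fingers": 20}, {"tx": 0, "ty": 0, "tz": 0, "yaw": 0, "fingers": 20}, {"tx": 0, "ty": 0, "tz": 0, "yaw": 0, "fingers": 20}]}}

```text
time: 8.7
tcp_pos: [0.441, -0.2964, 0.1207]
eef_rot: [2.945, 1.091, 0.002]
ft_force: [0.2, 0.0, -0.8]
opening: 0.417
finger_force: 40.6
```

Run:
```python
from rig import status,camera
from h import *
s=status.get_state();print(s["tcp_pos"],s["eef_rot"],s["ft_force"])
for n in("side","top"):np.savez(n+"2.npz",**camera(n))
s=status.get_state();print(s["tcp_pos"],s["ft_force"])
a,b=load("side",2),load("top",2)
cv2.imwrite("pics/c4.png",np.hstack([crop(a,340,100,100,120,4),crop(b,370,190,100,120,4)]))
```

```text
[ 0.44099071 -0.29637925  0.12072491] [2.94463817e+00 1.09073774e+00 2.29090937e-03] [ 0.17193916  0.03512849 -0.8184441 ]
[ 0.44090015 -0.296699    0.12075513] [ 0.2573425  -0.52133478 -1.1388298 ]
```

View pics/c4.png

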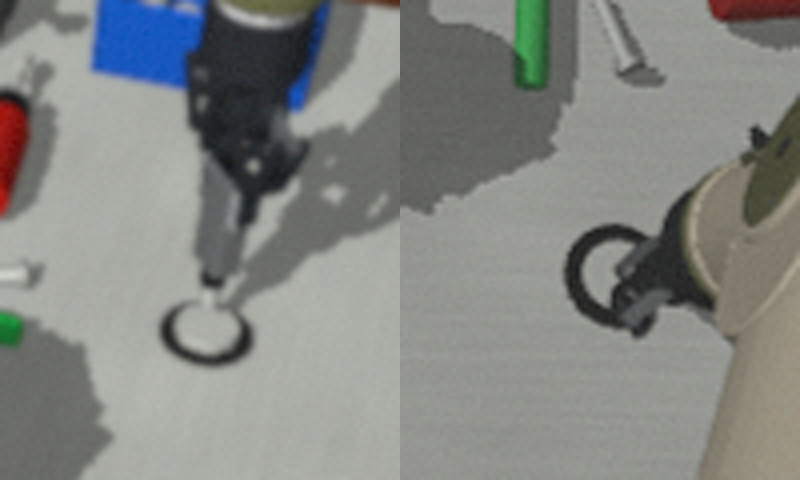

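Emit:
{"api": "send_rows", "payload": {"increments": [{"tx": -1.5, "ty": -1, "tz": 8, "yaw": 0, "fingers": 20}, {"tx": 0, "ty": 0, "tz": 6, "yaw": 0, "fingers": 20}, {"tx": 0, "ty": 0, "tz": 3, "yaw": 0, "fingers": 20}, {"tx": 0, "ty": 0, "tz": 2, "yaw": 0, "fingers": 20}, {"tx": 0, "ty": 0, "tz": 1.5, "yaw": 0, "fingers": 20}, {"tx": 0, "ty": 0, "tz": 1.5, "yaw": 0, "fingers": 20}, {"tx": 0, "ty": 0, "tz": 0, "yaw": 0, "fingers": 20}, {"tx": 0, "ty": 0, "tz": 0, "yaw": 0, "fingers": 20}]}}

```text
time: 9.47
tcp_pos: [0.4382, -0.2966, 0.0974]
eef_rot: [-2.946, -1.09, 0.0]
ft_force: [-2.2, 0.2, 3.3]
opening: 0.415
finger_force: 40.9
```

Run:
```python
from rig import status,camera
import numpy as np
F=[]
for i in range(5):
    s=status.get_state();F.append(s["ft_force"]);camera("side")
print(s["tcp_pos"],s["eef_rot"],np.mean(F,0),np.std(F,0))
```

```text
[ 0.43830667 -0.29669915  0.09751944] [2.94618516e+00 1.09022273e+00 2.43189497e-04] [-2.09857345  0.47505104  2.50242479] [0.25688298 0.23745571 0.3793771 ]
```

Emit:
{"api": "send_rows", "payload": {"increments": [{"tx": 0, "ty": 0, "tz": 0, "yaw": 0, "fingers": 20}, {"tx": 0, "ty": 0, "tz": 0, "yaw": 0, "fingers": 20}, {"tx": 0, "ty": 0, "tz": 0, "yaw": 0, "fingers": 20}, {"tx": 0, "ty": 0, "tz": 0, "yaw": 0, "fingers": 20}, {"tx": 0, "ty": 0, "tz": 0, "yaw": 0, "fingers": 20}, {"tx": 0, "ty": 0, "tz": 0, "yaw": 0, "fingers": 20}, {"tx": 0, "ty": 0, "tz": 0, "yaw": 0, "fingers": 20}, {"tx": 0, "ty": 0, "tz": 0, "yaw": 0, "fingers": 20}, {"tx": 0, "ty": 0, "tz": 0, "yaw": 0, "fingers": 20}, {"tx": 0, "ty": 0, "tz": 0, "yaw": 0, "fingers": 20}, {"tx": 0, "ty": 0, "tz": 0, "yaw": 0, "fingers": 20}, {"tx": 0, "ty": 0, "tz": 0, "yaw": 0, "fingers": 20}]}}

```text
time: 10.72
tcp_pos: [0.4383, -0.2967, 0.0973]
eef_rot: [2.946, 1.09, 0.0]
ft_force: [-1.7, 0.2, 2.2]
opening: 0.422
finger_force: 41.0
```

Emit:
{"api": "send_rows", "payload": {"increments": [{"tx": 0, "ty": 0, "tz": -5, "yaw": 0, "fingers": 20}, {"tx": 0, "ty": 0, "tz": -15, "yaw": 0, "fingers": 20}, {"tx": 0, "ty": 0, "tz": -25, "yaw": 0, "fingers": 20}, {"tx": 0, "ty": 0, "tz": -35, "yaw": 0, "fingers": 20}, {"tx": 0, "ty": 0, "tz": -35, "yaw": 0, "fingers": 20}, {"tx": 0, "ty": 0, "tz": -35, "yaw": 0, "fingers": 20}, {"tx": 0, "ty": 0, "tz": -35, "yaw": 0, "fingers": 20}, {"tx": 0, "ty": 0, "tz": -35, "yaw": 0, "fingers": 20}, {"tx": 0, "ty": 0, "tz": -25, "yaw": 0, "fingers": 20}, {"tx": 0, "ty": 0, "tz": 0, "yaw": 0, "fingers": 20}]}}

```text
time: 11.55
tcp_pos: [0.4401, -0.2972, 0.3487]
eef_rot: [2.939, 1.088, 0.01]
ft_force: [0.7, -0.6, -0.4]
opening: 0.416
finger_force: 40.7
```

Emit:
{"api": "send_rows", "payload": {"increments": [{"tx": 25.3, "ty": -19.8, "tz": 0, "yaw": 0, "fingers": 20}, {"tx": 25.3, "ty": -19.8, "tz": 0, "yaw": 0, "fingers": 20}, {"tx": 25.3, "ty": -19.8, "tz": 0, "yaw": 0, "fingers": 20}, {"tx": 25.3, "ty": -19.8, "tz": 0, "yaw": 0, "fingers": 20}, {"tx": 25.3, "ty": -19.8, "tz": 0, "yaw": 0, "fingers": 20}, {"tx": 25.3, "ty": -19.8, "tz": 0, "yaw": 0, "fingers": 20}, {"tx": 25.3, "ty": -19.8, "tz": 0, "yaw": 0, "fingers": 20}, {"tx": 25.3, "ty": -19.8, "tz": 0, "yaw": 0, "fingers": 20}, {"tx": 25.3, "ty": -19.8, "tz": 0, "yaw": 0, "fingers": 20}, {"tx": 25.3, "ty": -19.8, "tz": 0, "yaw": 0, "fingers": 20}]}}

```text
time: 12.38
tcp_pos: [0.5013, 0.0201, 0.342]
eef_rot: [-2.946, -1.091, -0.0]
ft_force: [-0.3, -0.2, -1.5]
opening: 0.414
finger_force: 40.5
```

Emit:
{"api": "send_rows", "payload": {"increments": [{"tx": 17.2, "ty": -27.8, "tz": 0, "yaw": 0, "fingers": 20}, {"tx": 17.2, "ty": -27.8, "tz": 0, "yaw": 0, "fingers": 20}, {"tx": 17.2, "ty": -27.8, "tz": 0, "yaw": 0, "fingers": 20}, {"tx": 17.2, "ty": -27.8, "tz": 0, "yaw": 0, "fingers": 20}, {"tx": 17.2, "ty": -27.8, "tz": 0, "yaw": 0, "fingers": 20}, {"tx": 17.2, "ty": -27.8, "tz": 0, "yaw": 0, "fingers": 20}, {"tx": 17.2, "ty": -27.8, "tz": 0, "yaw": 0, "fingers": 20}, {"tx": 17.2, "ty": -27.8, "tz": 0, "yaw": 0, "fingers": 20}, {"tx": 17.2, "ty": -27.8, "tz": 0, "yaw": 0, "fingers": 20}, {"tx": 17.2, "ty": -27.8, "tz": 0, "yaw": 0, "fingers": 20}, {"tx": 0, "ty": 0, "tz": 0, "yaw": 0, "fingers": 20}, {"tx": 0, "ty": 0, "tz": 0, "yaw": 0, "fingers": 20}]}}

```text
time: 13.38
tcp_pos: [0.4493, 0.3439, 0.3415]
eef_rot: [-2.942, -1.098, 0.002]
ft_force: [0.5, -1.0, -1.6]
opening: 0.416
finger_force: 40.6
```

Emit:
{"api": "send_rows", "payload": {"increments": [{"tx": -2.8, "ty": 0.9, "tz": 20, "yaw": 0, "fingers": 20}, {"tx": 0, "ty": 0, "tz": 30, "yaw": 0, "fingers": 20}, {"tx": 0, "ty": 0, "tz": 35, "yaw": 0, "fingers": 20}, {"tx": 0, "ty": 0, "tz": 35, "yaw": 0, "fingers": 20}, {"tx": 0, "ty": 0, "tz": 30, "yaw": 0, "fingers": 20}, {"tx": 0, "ty": 0, "tz": 20, "yaw": 0, "fingers": 20}, {"tx": 0, "ty": 0, "tz": 10, "yaw": 0, "fingers": 20}, {"tx": 0, "ty": 0, "tz": 0, "yaw": 0, "fingers": 20}, {"tx": 0, "ty": 0, "tz": 0, "yaw": 0, "fingers": 20}, {"tx": 0, "ty": 0, "tz": 0, "yaw": 0, "fingers": 20}]}}

```text
time: 14.22
tcp_pos: [0.4504, 0.3393, 0.1641]
eef_rot: [-2.946, -1.089, -0.004]
ft_force: [-0.2, -0.5, -1.3]
opening: 0.416
finger_force: 40.6
```

Emit:
{"api": "send_rows", "payload": {"increments": [{"tx": -0.6, "ty": -3.3, "tz": 4, "yaw": 0, "fingers": 20}, {"tx": 0, "ty": 0, "tz": 10, "yaw": 0, "fingers": 20}, {"tx": 0, "ty": 0, "tz": 10, "yaw": 0, "fingers": 20}, {"tx": 0, "ty": 0, "tz": 10, "yaw": 0, "fingers": 20}, {"tx": 0, "ty": 0, "tz": 5.5, "yaw": 0, "fingers": 20}, {"tx": 0, "ty": 0, "tz": 0, "yaw": 0, "fingers": 20}, {"tx": 0, "ty": 0, "tz": 0, "yaw": 0, "fingers": 20}, {"tx": 0, "ty": 0, "tz": 0, "yaw": 0, "fingers": 20}], "newtons": 20}}

```text
time: 14.88
tcp_pos: [0.447, 0.3411, 0.123]
eef_rot: [-2.946, -1.09, -0.0]
ft_force: [-0.6, -0.1, -2.1]
opening: 0.417
finger_force: 40.6
```

Emit:
{"api": "send_rows", "payload": {"increments": [{"tx": -3, "ty": 0, "tz": 0, "yaw": 0, "fingers": 25}, {"tx": -3, "ty": 0, "tz": 0, "yaw": 0, "fingers": 25}, {"tx": -3, "ty": 0, "tz": 0, "yaw": 0, "fingers": 25}, {"tx": -3, "ty": 0, "tz": 0, "yaw": 0, "fingers": 25}, {"tx": -3, "ty": 0, "tz": 0, "yaw": 0, "fingers": 25}, {"tx": 0, "ty": 0, "tz": 0, "yaw": 0, "fingers": 25}], "newtons": 20}}

```text
time: 15.38
tcp_pos: [0.4355, 0.3314, 0.1234]
eef_rot: [-2.946, -1.09, -0.002]
ft_force: [2.6, 4.3, -1.2]
opening: 0.415
finger_force: 40.0
```

Emit:
{"api": "send_rows", "payload": {"increments": [{"tx": -3, "ty": 0, "tz": 0, "yaw": 0, "fingers": 25}, {"tx": -3, "ty": 0, "tz": 0, "yaw": 0, "fingers": 25}, {"tx": -3, "ty": 0, "tz": 0, "yaw": 0, "fingers": 25}, {"tx": -3, "ty": 0, "tz": 0, "yaw": 0, "fingers": 25}, {"tx": 0, "ty": 0, "tz": 0, "yaw": 0, "fingers": 25}], "newtons": 20}}

```text
time: 15.8
tcp_pos: [0.4259, 0.3229, 0.1228]
eef_rot: [2.946, 1.09, -0.0]
ft_force: [1.4, 2.2, -0.7]
opening: 0.415
finger_force: 39.6
```

Run:
```python
from rig import status,camera
from h import *
for n in("side","top"):np.savez(n+"3.npz",**camera(n))
s=status.get_state();print(s["tcp_pos"],s["ft_force"],s["wrist_torque"],s["finger_force"])
a,b=load("side",3),load("top",3)
cv2.imwrite("pics/c5.png",np.hstack([crop(a,280,270,100,130,4),crop(b,150,180,100,130,4)]))
```

```text
[0.42608414 0.3230175  0.12281506] [0.85119188 1.53714124 0.28306267] [ 0.67868213 -0.42133427  0.0141993 ] 39.62973117828369
```

View pics/c5.png

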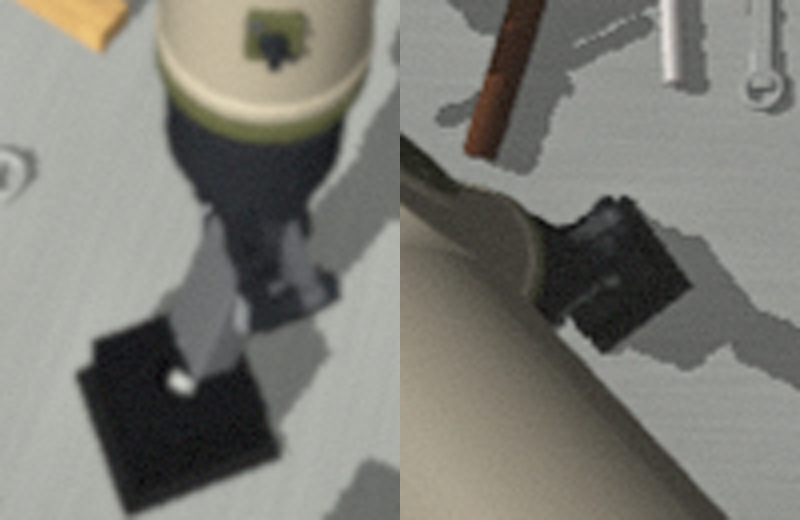

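Emit:
{"api": "send_rows", "payload": {"increments": [{"tx": -3, "ty": 0, "tz": 0, "yaw": 0, "fingers": 25}, {"tx": -3, "ty": 0, "tz": 0, "yaw": 0, "fingers": 25}, {"tx": -3, "ty": 0, "tz": 0, "yaw": 0, "fingers": 25}, {"tx": -2, "ty": 0, "tz": 0, "yaw": 0, "fingers": 25}, {"tx": 0, "ty": 0, "tz": 0, "yaw": 0, "fingers": 25}], "newtons": 20}}

```text
time: 16.32
tcp_pos: [0.4179, 0.3159, 0.123]
eef_rot: [2.946, 1.09, 0.0]
ft_force: [2.6, 2.7, -0.7]
opening: 0.412
finger_force: 39.2
```

Emit:
{"api": "send_rows", "payload": {"increments": [{"tx": 0, "ty": 0, "tz": -10, "yaw": 0, "fingers": 20}, {"tx": 0, "ty": 0, "tz": -10, "yaw": 0, "fingers": 20}, {"tx": 0, "ty": 0, "tz": -15, "yaw": 0, "fingers": 20}, {"tx": 0, "ty": 0, "tz": -20, "yaw": 0, "fingers": 20}, {"tx": 0, "ty": 0, "tz": -25, "yaw": 0, "fingers": 20}, {"tx": 0, "ty": 0, "tz": -25, "yaw": 0, "fingers": 20}, {"tx": 0, "ty": 0, "tz": 0, "yaw": 0, "fingers": 20}, {"tx": 0, "ty": 0, "tz": 0, "yaw": 0, "fingers": 20}], "newtons": 60}}

```text
time: 16.98
tcp_pos: [0.4181, 0.3165, 0.2296]
eef_rot: [2.946, 1.09, 0.003]
ft_force: [0.8, -0.4, -1.6]
opening: 0.417
finger_force: 63.9
```

Run:
```python
from rig import status,camera
from h import *
for n in("side","top"):np.savez(n+"4.npz",**camera(n))
s=status.get_state();print(s["tcp_pos"],s["eef_rot"],s["ft_force"],s["finger_force"])
a,b=load("side",4),load("top",4)
G=s["tcp_pos"]+[0,0,.0187]
u=proj(a,G);print(u,proj(b,G))
x,y=(u-[50,55]).astype(int)
cv2.imwrite("pics/c6.png",crop(a,x,y,100,100,6));print(x,y)
```

```text
[0.41745246 0.31560425 0.22731086] [ 2.94559506e+00  1.08998410e+00 -2.44188764e-03] [-0.11243966  0.08734731 -1.58875248] 63.92231583595276
[348.86328755 303.58138715] [180.33758342 253.10638351]
298 248
```

View pics/c6.png

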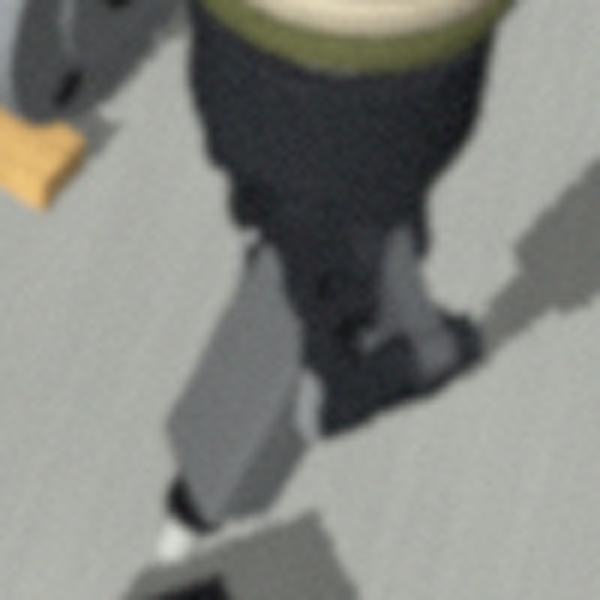

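```bash
cat >> h.py <<'E'
from scipy.spatial.transform import Rotation as R
def tipfit(c,uv,tcp,rot):
    M=R.from_rotvec(rot).as_matrix(); x,y=M[:,0],M[:,1]; y=np.array([y[0],y[1],0]);y/=np.linalg.norm(y);x=np.array([-y[1],y[0],0])
    G=np.array(tcp)+[0,0,.0187]; o,d=ray(c,uv); p=o+d*((G-o)@y)/(d@y); v=p-G
    return np.degrees(np.arctan2(v@x,-v[2])),np.linalg.norm(v),p
E
python3 - <<'E'
from h import *
a=load("side",4)
G=([.41745,.3156,.2273],[2.9456,1.09,-.0024])
for q in[(172,560),(183,522)]:print(tipfit(a,np.array(q)/6+[298,248],*G))
print(tipfit(load("side",2),np.array([207,303])/4+[340,100],[.441,-.2966,.1207],[2.9446,1.09,.002]))
# body edge direction: vertical-edge lines in side image, free orientation in x-z plane
p=[np.array(q)/6+[298,248] for q in[(262,245),(168,430)]]
M=R.from_rotvec(G[1]).as_matrix()
for off in(.018,-.018):
  Gp=np.array(G[0])+M[:,1]*off
  r=[tipfit(a,q,Gp,G[1])[2] for q in p];d=r[1]-r[0];print(off,np.degrees(np.arctan2(d@M[:,0],-d[2])),np.linalg.norm(d))
E
```

```text
(np.float64(19.65120028547829), np.float64(0.11159155890020422), array([0.44593786, 0.34002856, 0.14090783]))
(np.float64(22.475351240464946), np.float64(0.09051776216421842), array([0.44371833, 0.33812529, 0.1623576 ]))
(np.float64(0.09691186919211844), np.float64(0.10636933095652897), array([ 0.44113655, -0.29648285,  0.03303082]))
0.018 17.541707230208534 0.08695714175096357
-0.018 17.54170723020857 0.07827299148947112
```

Emit:
{"api": "send_rows", "payload": {"increments": [{"tx": 0, "ty": 0, "tz": -16, "yaw": 0.12, "fingers": 20}, {"tx": 0, "ty": 0, "tz": -16, "yaw": 0.12, "fingers": 20}, {"tx": 0, "ty": 0, "tz": -16, "yaw": 0.12, "fingers": 20}, {"tx": 0, "ty": 0, "tz": -16, "yaw": 0.12, "fingers": 20}, {"tx": 0, "ty": 0, "tz": -16, "yaw": 0.12, "fingers": 20}, {"tx": 0, "ty": 0, "tz": -16, "yaw": 0.12, "fingers": 20}, {"tx": 0, "ty": 0, "tz": -16, "yaw": 0.12, "fingers": 20}, {"tx": 0, "ty": 0, "tz": -16, "yaw": 0.12, "fingers": 20}, {"tx": 0, "ty": 0, "tz": 0, "yaw": 0, "fingers": 20}]}}

```text
time: 17.83
tcp_pos: [0.4182, 0.3166, 0.3576]
eef_rot: [-3.114, 0.402, -0.002]
ft_force: [-0.2, 0.6, 0.6]
opening: 0.416
finger_force: 64.0
```

Emit:
{"api": "send_rows", "payload": {"increments": [{"tx": 22, "ty": 22.3, "tz": 0, "yaw": 0, "fingers": 20}, {"tx": 22, "ty": 22.3, "tz": 0, "yaw": 0, "fingers": 20}, {"tx": 22, "ty": 22.3, "tz": 0, "yaw": 0, "fingers": 20}, {"tx": 22, "ty": 22.3, "tz": 0, "yaw": 0, "fingers": 20}, {"tx": 22, "ty": 22.3, "tz": 0, "yaw": 0, "fingers": 20}, {"tx": 22, "ty": 22.3, "tz": 0, "yaw": 0, "fingers": 20}, {"tx": 22, "ty": 22.3, "tz": 0, "yaw": 0, "fingers": 20}, {"tx": 22, "ty": 22.3, "tz": 0, "yaw": 0, "fingers": 20}, {"tx": 22, "ty": 22.3, "tz": 0, "yaw": 0, "fingers": 20}, {"tx": 0, "ty": 0, "tz": 0, "yaw": 0, "fingers": 20}, {"tx": 0, "ty": 0, "tz": 0, "yaw": 0, "fingers": 20}]}}

```text
time: 18.75
tcp_pos: [0.5601, 0.07, 0.353]
eef_rot: [3.116, -0.394, -0.007]
ft_force: [-0.8, 0.3, -1.7]
opening: 0.413
finger_force: 63.9
```

Emit:
{"api": "send_rows", "payload": {"increments": [{"tx": 0, "ty": -1, "tz": 14, "yaw": 0, "fingers": 20}, {"tx": 0, "ty": 0, "tz": 15, "yaw": 0, "fingers": 20}, {"tx": 0, "ty": 0, "tz": 15, "yaw": 0, "fingers": 20}, {"tx": 0, "ty": 0, "tz": 0, "yaw": 0, "fingers": 20}, {"tx": 0, "ty": 0, "tz": 0, "yaw": 0, "fingers": 20}, {"tx": 0, "ty": 0, "tz": 0, "yaw": 0, "fingers": 20}]}}

```text
time: 19.25
tcp_pos: [0.5599, 0.0743, 0.3123]
eef_rot: [-3.117, 0.39, -0.0]
ft_force: [1.1, -0.6, -0.9]
opening: 0.417
finger_force: 63.9
```

Run:
```python
from rig import status,camera
from h import *
for n in("side","top"):np.savez(n+"5.npz",**camera(n))
s=status.get_state();print(s["tcp_pos"],s["eef_rot"],s["ft_force"])
np.savez("s5.npz",p=s["tcp_pos"],r=s["eef_rot"])
a,b=load("side",5),load("top",5)
cv2.imwrite("pics/c7.png",np.hstack([crop(a,240,110,100,130,4),crop(b,250,130,100,130,4)]))
```

```text
[0.56039401 0.0741182  0.31285784] [-3.11654883e+00  3.91394299e-01 -2.28218677e-03] [-0.46798197  0.12529092 -0.7027334 ]
```

View pics/c7.png

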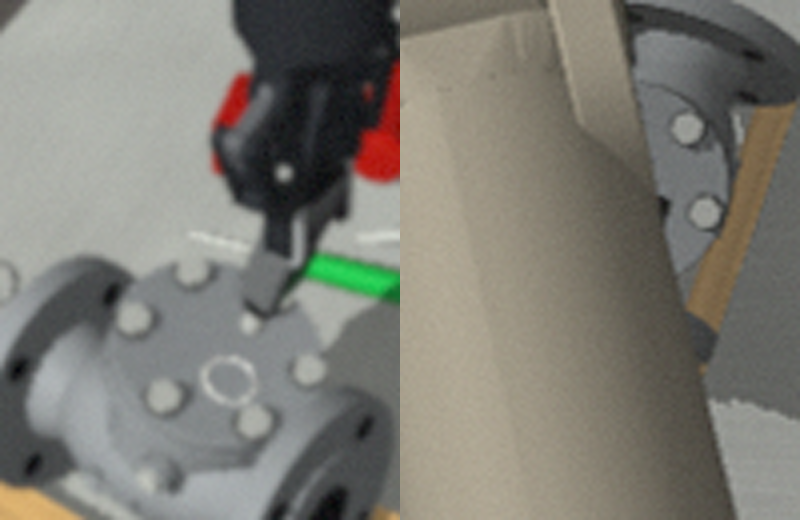

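Run:
```python
from h import *
a=load("side",5);s=np.load("s5.npz");p,r=s["p"],s["r"]
uv=np.array([249,329])/4+[240,110]
th,L,tip=tipfit(a,uv,p,r);print(th,L,tip)
M=R.from_rotvec(r).as_matrix();x,y=M[:,0],M[:,1]
spot=np.array([.6111,.0582,.1781]);n=R.from_euler("y",0).as_matrix()@np.array([-np.sin(.349)*np.cos(np.radians(14.4)),np.sin(.349)*np.sin(np.radians(14.4)),np.cos(.349)])
print("spot proj",proj(a,spot)*4-[960,440])
for t in(th,18,19.5):
  up=-np.sin(np.radians(t))*x*[1,1,0]+[0,0,np.cos(np.radians(t))]
  for l in (.109,):
    tp=p+[0,0,.0187]-l*up; e=spot-tp
    print(t,"tip",tp.round(4),"crop px",(proj(a,tp)*4-[960,440]).round(),"err tool x,y,down",(e@x*1e3).round(1),(e@y*1e3).round(1),round(-e[2]*1e3,1),"gap along n",((tp-spot)@n*1e3).round(1),"lat",np.linalg.norm(e-(e@n)*n)*1e3, "ang to n",np.degrees(np.arccos(up@n)))
```

```text
19.943950227412376 0.10873747401164671 [0.59633264 0.06494681 0.22934171]
spot proj [230.34951361 380.14968139]
19.943950227412376 tip [0.5964 0.0649 0.2291] crop px [249. 329.] err tool x,y,down 15.8 2.9 51.0 gap along n 53.4 lat 3.803372599599952 ang to n 0.06537144690738518
18 tip [0.593  0.0658 0.2279] crop px [254. 333.] err tool x,y,down 19.3 2.9 49.8 gap along n 53.4 lat 3.0963843447175137 ang to n 1.996576663533255
19.5 tip [0.5956 0.0651 0.2288] crop px [250. 330.] err tool x,y,down 16.6 2.9 50.7 gap along n 53.4 lat 3.3078723977193363 ang to n 0.49774383116642434
```

Emit:
{"api": "send_rows", "payload": {"increments": [{"tx": 3.45, "ty": 0.7, "tz": 11.4, "yaw": 0, "fingers": 20}, {"tx": 3.45, "ty": 0.7, "tz": 11.4, "yaw": 0, "fingers": 20}, {"tx": 3.45, "ty": 0.8, "tz": 11.4, "yaw": 0, "fingers": 20}, {"tx": 2.2, "ty": 0.7, "tz": 6.4, "yaw": 0, "fingers": 20}, {"tx": 1.25, "ty": 0, "tz": 4.8, "yaw": 0, "fingers": 20}, {"tx": 0, "ty": 0, "tz": 0, "yaw": 0, "fingers": 20}, {"tx": 0, "ty": 0, "tz": 0, "yaw": 0, "fingers": 20}, {"tx": 0, "ty": 0, "tz": 0, "yaw": 0, "fingers": 20}]}}

```text
time: 20.02
tcp_pos: [0.573, 0.0676, 0.2669]
eef_rot: [-3.116, 0.393, -0.001]
ft_force: [-0.2, -0.1, -1.0]
opening: 0.408
finger_force: 63.9
```

```bash
cat > m.py <<'E'
from rig import status,camera
from h import *
F=[];P=[]
for i in range(6):
    c=camera("side");s=status.get_state();F.append(s["ft_force"]);P.append(s["tcp_pos"])
p,r=np.mean(P,0),s["eef_rot"];F=np.mean(F,0);np.savez("side6.npz",**c)
n=np.array([-.3313,.0851,.9397]);x=R.from_rotvec(r).as_matrix()[:,0];y=R.from_rotvec(r).as_matrix()[:,1]
up=-np.sin(np.radians(19.9))*x*[1,1,0]+[0,0,np.cos(np.radians(19.9))]
tp=p+[0,0,.0187]-.1087*up;e=np.array([.6111,.0582,.1781])-tp
print(s["time"],p,F,"F.n",F@n,"gap",((tp-[.6111,.0582,.1781])@n*1e3).round(2),"e",(e@x*1e3).round(1),(e@y*1e3).round(1),(-e[2]*1e3).round(1))
E
python3 m.py
```

```text
20.3167 [0.57299042 0.06752033 0.26701145] [ 0.45961204 -0.14120379 -1.21823353] F.n -1.3090599603692674 gap 5.84 e 2.2 -0.4 5.4
```

Emit:
{"api": "send_rows", "payload": {"increments": [{"tx": 0.9, "ty": -0.4, "tz": 2.2, "yaw": 0, "fingers": 20}, {"tx": 0.9, "ty": 0, "tz": 2.2, "yaw": 0, "fingers": 20}, {"tx": 0.5, "ty": 0, "tz": 1.5, "yaw": 0, "fingers": 20}, {"tx": 0.5, "ty": 0, "tz": 1.4, "yaw": 0, "fingers": 20}, {"tx": 0.5, "ty": 0, "tz": 1.4, "yaw": 0, "fingers": 20}, {"tx": 0, "ty": 0, "tz": 0, "yaw": 0, "fingers": 20}, {"tx": 0, "ty": 0, "tz": 0, "yaw": 0, "fingers": 20}, {"tx": 0, "ty": 0, "tz": 0, "yaw": 0, "fingers": 20}]}}

```text
time: 20.98
tcp_pos: [0.5761, 0.067, 0.258]
eef_rot: [-3.117, 0.393, -0.0]
ft_force: [-1.3, 0.8, 1.2]
opening: 0.416
finger_force: 64.3
```

```bash
python3 m.py; python3 -c "
from h import *
cv2.imwrite('pics/c8.png',crop(load('side',6),250,140,100,100,6))"
```

```text
21.2833 [0.57615957 0.06700373 0.25791564] [-1.021032    0.68854881  2.02283721] F.n 2.2977235346763956 gap -3.8 e -1.0 -0.2 -3.7
```

View pics/c8.png

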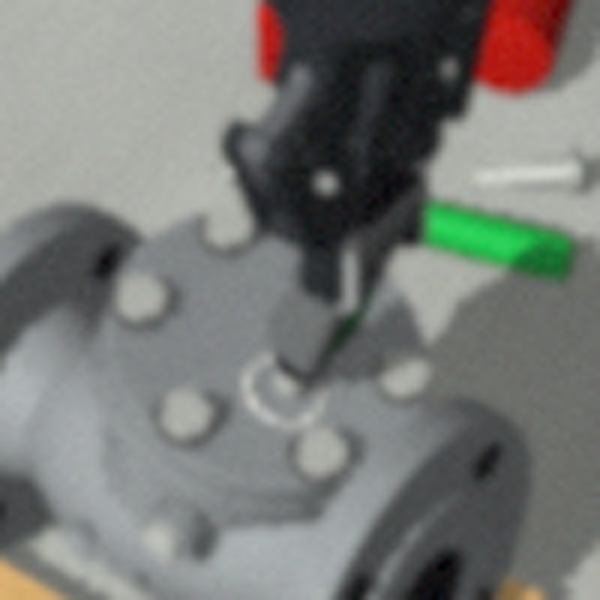

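```bash
python3 -c "
from rig import env
print(env.hand_in())"
```

```text
the job is handed in; nothing more can be done
None
```

The job is handed in, with no verdict returned: I proved the gauge's zero on the steel plate (about 3.5 N, held for more than a second), tilted it about 20° in the fingers by levering its nose in the stand's hole, and left it pressing at about 3.5 N (4–5 mm in) inside the ring, square to the cover by my measurement and still gripped.

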